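Find the concealed battery catch on a power unit and press it

TASK

The battery lid of the grey power unit on the bench is released by a concealed catch, a push plate of the same grey lying somewhere along the sunk panel in front of the lid. Feel along the panel with closed fingertips until you find the catch, press it fully home so that the lid pops up, then take the hand away. Do not touch the lid, and pick up, push or knock over none of the loose things on and around the unit.

Things in the scene. Friction and masses are not known exactly. Their poses are not given: they have to be found in the camera images.
- unit: grey sheet-metal power unit lying on the bench, fixed, 240 mm (x) by 440 mm (y), 66 mm high; origin at the centre of its underside, x towards its rear (away from the robot), y along its length, z up. In its flat top is a sunk panel; behind the panel, beyond a 24 mm bar of the case, is the battery lid (100 x 200 mm, level with the top when shut, hinged at its far edge).
- panel_mid (a point): middle of the sunk panel, on its surface, 2 mm below the top of the case; axes as the unit's. The panel is flat, 62 mm wide (x), 178 mm long (y), rigid but for the catch. The catch is centred across its width, its centre at most 60 mm either way along y from this point; its place is not reported: find it by touch or sight.
- catch (a joint): travel of the catch, m: 0 as found, 0.007 fully in. The catch is a flat square push plate of the same grey, 54 x 54 mm in a 56 x 56 mm hole of the panel, its face 4 mm below the panel's surface. It moves straight down, resists with about 5 to 8 N, does not spring back and stays where it is left.
- lid (a joint): angle of the battery lid, rad: 0 shut; geared to the catch, it rises by itself as the catch goes in, to about 0.28 with the catch fully in (its near edge then stands about 27 mm up).
- lid_edge (a point): middle of the lid's near (free) edge, on its upper face; it moves with the lid. The lid is not to be touched.
- cell_a: loose battery cell, upright steel cylinder 26 mm across, 50 mm high, standing on the rear left of the unit; origin at the centre of its underside. Bystander.
- cell_b: second such cell, same size, behind the first. Bystander.
- screw_tub: small open black tub 50 x 50 x 25 mm high on the rear right of the unit; origin at the centre of its underside. Bystander.
- driver: screwdriver lying on the bench between the robot and the unit, left half. Bystander.
- tape: empty cardboard tape core, 100 mm across, 25 mm high, on the bench to the right of the unit. Bystander.
- carton: small closed cardboard box 120 x 90 x 60 mm high on the bench to the left of the unit. Bystander.
- mug: white mug 80 mm across, 90 mm high, on the bench to the left of the unit. Bystander.
- spanner: steel spanner lying on the bench between the robot and the unit, right half. Bystander.

How it is judged:
By the outcome, as a careful person would: the job done as asked, in the order asked, and still so for the second after the job is handed in, with the robot touching nothing.
It also fails if it takes over 45 s, if anything falls off the work surface, if the arm or the gripper's body presses on something with over 40 N, if the wrist force passes 120 N, or if a joint passes its speed limit or range.

ROBOT

A 7-joint arm with a two-finger parallel gripper is mounted at the origin on the work surface. World frame = base frame: x ahead of the robot, y to its left, z up, the work surface at z = 0. Lengths are in m, angles in rad, forces in N, time in s.
With the tool pointing down it reaches from about 0.4 to 0.875 m from the base axis. Payload 19.3 kg.
Tool frame: the origin (TCP) lies on the centre line of the jaws, within the pads' length; the fingertips stand 8 mm ahead of it and the grasp point (between the pads) lies 11 mm behind it (bot.tip_extent is the distance from the TCP to the fingertips, in m); x points along the fingers, y is the direction in which the jaws open and shut, and the axes are right-handed (so a half turn about x gives the same grasp; the last joint's range is limited). The gripper opens to 85 mm and grips with 20 to 120 N. Pads are 22 mm wide; open, the fingers measure 114 mm over their backs; the gripper's body (76 mm by 85 mm) begins 54 mm behind the grasp point. The pads swing forward as they close: fully open they stand 13 mm farther back than shut.
Start: joints at [-1.273, 0.521, -0.036, 1.599, 0.021, 1.021, -0.113], TCP at [0.225, 0.583, 0.239] pointing down, gripper open.
Joint ranges: [-2.91, 2.91], [-0.3, 2.13], [-1.5, 1.42], [0.17, 2.43], [-1.26, 4.41], [0.16, 1.93], [-2.52, 2.52]. Speed limits (rad/s): [1.89, 1.89, 2.39, 2.39, 3.01, 3.01, 3.01].

INTERFACE

Orientations are given as [roll, pitch, yaw] about the fixed x, y, z axes, in that order (R = Rz(yaw) Ry(pitch) Rx(roll)).
In Python, from workcell import sensors, imaging, order, bot gives the robot as it stands.
- The arm moves only by the tool arm_command, never from a script. Its argument "commands" is a list of rows, each an object of numbers: "dx", "dy", "dz": the shift along the tool's x, y, z in cm; "twist": the turn about the tool's x in rad. A call has 1 to 12 rows; each row is the pose to reach, as a shift and turn from the pose measured when the call began, along the tool's axes at that moment; what a row does not reach only later rows make up. A row lasts 1/12 s, in which the tool goes at most 41.7 mm and 7.16 degrees, less where a joint would pass 70% of its speed; a pose out of reach is approached as far as the arm can. A call with a gripper value outside its range is refused whole. "grip" is the closure, from -1 (fully open) to 1 (shut), set as the call begins (left out, the last holds). The fingers move at their own pace and stop on an object; "squeeze" is the grip in N (left out, the last holds). Time passes only in rows, so rows that repeat a pose let the fingers close. It gives the time, the measured TCP pose, the force and the opening at its end, in the units of the state.
- sensors.observe(): the state, without advancing time (a new reading comes with each control period).
- imaging.grab_frame(name): name is "scene" or "side" or "wrist"; returns the picture (400x640x3 uint8, red, green, blue); there is no depth.
- imaging.camera_info(name): a dict with "fx", "fy", "cx", "cy" (pixels), "origin" and "attitude" of the camera in the world. Camera axes: x right, y down, z forward; pixel columns grow to the right and rows downward; lengths in m; the calibration is good to about 2 mm. A picture is of the moment at which its call begins: read the wrist's pose just before it. camera_info takes no time and is no camera call; for the wrist camera it gives the pose at the moment of the call.
- order.job_done(): hands the job in, once; it reports no verdict.
The state is a dict: "clock": time; "qpos": joint angles; "qd": joint speeds; "joint_efforts": joint torques, N m; "position": TCP position; "tool_rot": TCP orientation; "force": force on the tool from outside, world axes, zero at the start; "moment": the same for the moment, N m; "grip_width": finger opening in m.
Only numpy, scipy, OpenCV 4.12 (cv2) and the standard library are available. Lean on these libraries where they do the work, as an engineer would, in place of code of your own. Each camera call takes 0.05 s, during which the arm holds its last target.

## Working session

There is one attempt and no reset: what is moved stays moved. The work goes in short steps, Python scripts to look and compute and a tool call to move; the robot and the scene stay as the last step left them, time stands still between calls to the robot, and variables do not carry over. Pictures are saved under pics/ and viewed, and the job is handed in when it is done.

Besides the shell and the picture viewer there is one more tool, called after "Call:" as name([rows], argument=value, ...), one row to a line, values as JSON. arm_command: Moves the arm, as the interface text tells. Its arguments: {"type":"object","properties":{"commands":{"type":"array"},"grip":{"type":"number"},"squeeze":{"type":"number"}},"required":["commands"]}

```bash
mkdir -p pics; python3 - <<'E'
from workcell import sensors, imaging, order, bot
import cv2
print(sensors.observe()); print(bot.tip_extent)
for n in ["scene","side","wrist"]:
    print(n,imaging.camera_info(n))
    cv2.imwrite(f"pics/{n}0.png",imaging.grab_frame(n)[:,:,::-1])
E
```

```text
{'clock': 0.0, 'qpos': array([-1.27324168,  0.52202829, -0.03629393,  1.60000528,  0.02118836,
        1.02112842, -0.11282361]), 'qd': array([-5.59165647e-04,  1.55129012e-03,  3.47348533e-04, -6.30999165e-04,
        1.43697243e-03, -1.24461528e-03, -2.41018688e-06]), 'joint_efforts': array([ 1.69064160e-04, -9.27083158e+01,  1.98010504e+00, -3.69931054e+01,
        1.78424874e-02,  8.32770980e-03,  1.03830416e-05]), 'position': array([0.22462881, 0.5828739 , 0.23871819]), 'tool_rot': array([-1.49242912,  1.56961156, -1.86025251]), 'force': array([-0.30240517, -0.60081231,  0.48902545]), 'moment': array([-0.02731881, -0.02520395,  0.01380077]), 'grip_width': 0.08561536419310636}
0.008
scene {'fx': 499.1634213862952, 'fy': 499.1634213862952, 'cx': 323.08698625843, 'cy': 202.98048418727024, 'origin': array([ 1.11832398, -0.41487639,  0.98520619]), 'attitude': array([-2.48162704,  0.01762982,  0.8691578 ])}
side {'fx': 404.11200421063864, 'fy': 404.11200421063864, 'cx': 320.3937549074351, 'cy': 197.23484291491854, 'origin': array([ 0.46195064, -0.52582864,  0.74875731]), 'attitude': array([-2.43117739,  0.00863165, -0.17881935])}
wrist {'fx': 336.46042674496715, 'fy': 336.46042674496715, 'cx': 320.6081149079992, 'cy': 193.1474212406976, 'origin': array([0.15632664, 0.60920032, 0.37410591]), 'attitude': array([2.84758224e+00, 1.08474434e-03, 1.20240700e+00])}
```

View pics/scene0.png

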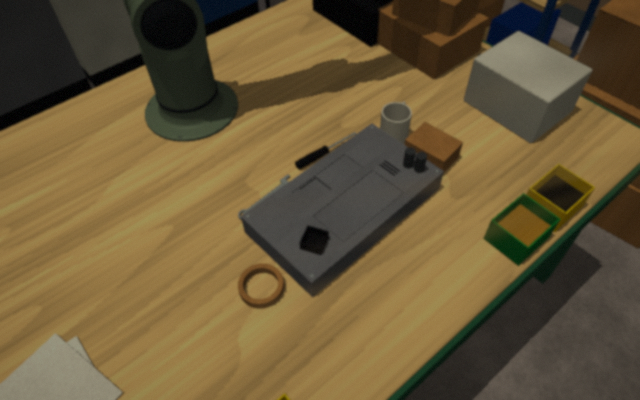

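View pics/side0.png

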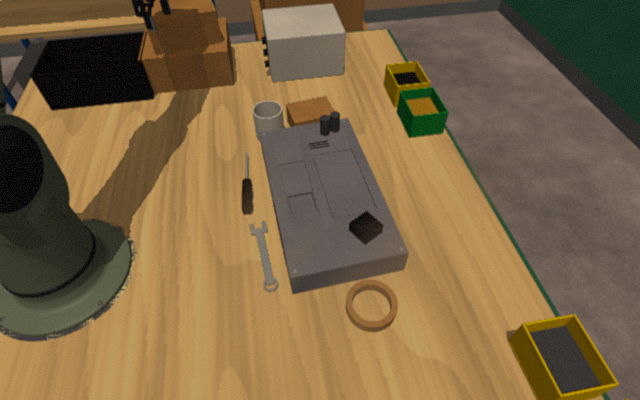

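View pics/wrist0.png

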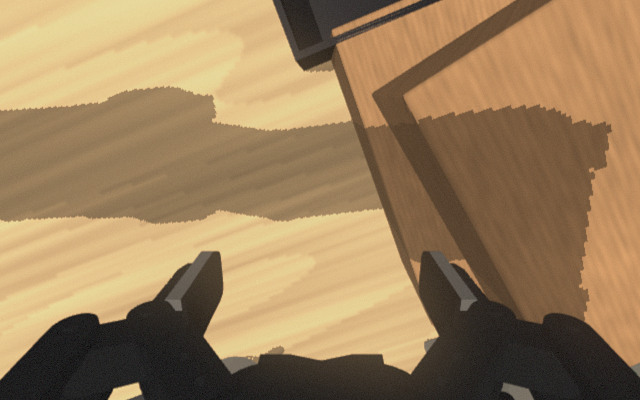

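```bash
python3 - <<'E'
import cv2,numpy as np
for n,(x0,x1,y0,y1) in {"side":(250,420,110,300),"scene":(230,450,115,300)}.items():
    im=cv2.imread(f"pics/{n}0.png")[y0:y1,x0:x1]
    s=min(800/(x1-x0),600/(y1-y0)); s=3
    im=cv2.resize(im,None,fx=s,fy=s,interpolation=cv2.INTER_CUBIC)
    im=np.clip(im.astype(float)*2.0,0,255).astype(np.uint8)
    cv2.imwrite(f"pics/{n}0z.png",im)
E
```

```text
(no output)
```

View pics/side0z.png

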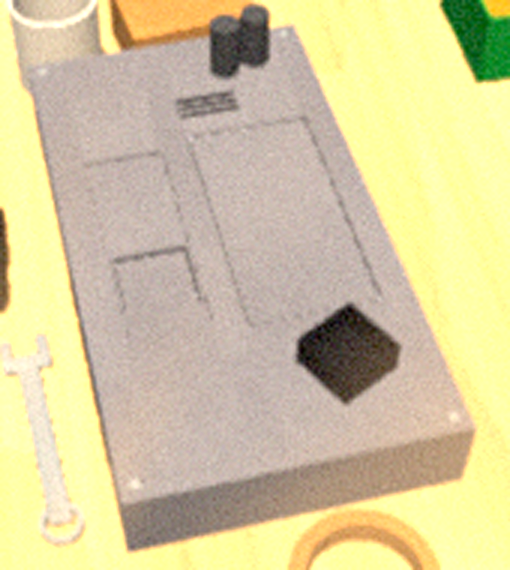

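View pics/scene0z.png

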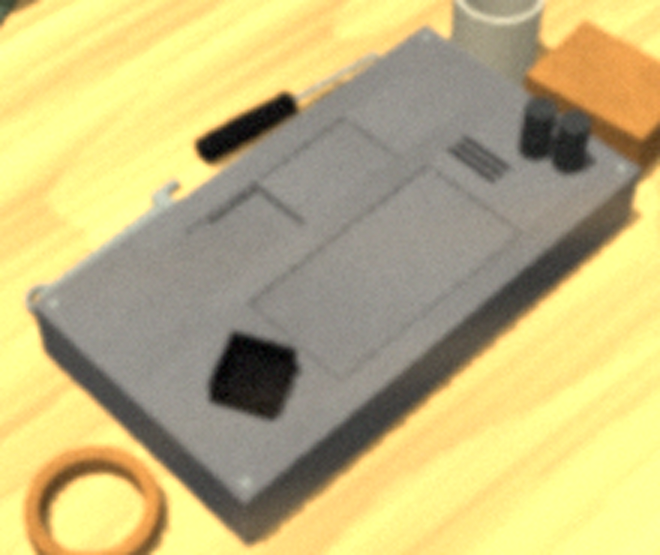

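```bash
cat > h.py <<'E'
import numpy as np
from scipy.spatial.transform import Rotation as R
from workcell import imaging
def ray(n,uv,z,ci=None):
    c=ci or imaging.camera_info(n); uv=np.atleast_2d(uv).astype(float)
    d=np.c_[(uv[:,0]-c['cx'])/c['fx'],(uv[:,1]-c['cy'])/c['fy'],np.ones(len(uv))]
    d=d@R.from_euler('xyz',c['attitude']).as_matrix().T
    return c['origin']+d*((z-c['origin'][2])/d[:,2])[:,None]
def proj(n,P,ci=None):
    c=ci or imaging.camera_info(n)
    p=(np.atleast_2d(P)-c['origin'])@R.from_euler('xyz',c['attitude']).as_matrix()
    return np.c_[c['cx']+c['fx']*p[:,0]/p[:,2],c['cy']+c['fy']*p[:,1]/p[:,2]]
E
python3 - <<'E'
from h import *
np.set_printoptions(precision=4,suppress=True)
sz=lambda a:np.array(a)/3+[250,110]
cz=lambda a:np.array(a)/3+[230,115]
A=ray("side",sz([(30,68),(297,28),(473,432),(128,500)]),.066)
B=ray("scene",cz([(425,27),(640,165),(250,498),(30,300)]),.066)
for X in(A,B):
    print(X); print("center",X.mean(0), "len",[np.linalg.norm(X[i]-X[(i+1)%4]) for i in range(4)])
    d=(X[0]-X[3]+X[1]-X[2]); print("yaw",np.arctan2(-d[0],d[1]))
    yaw=np.arctan2(-d[0],d[1]);c=X.mean(0)
    M=np.array([[np.cos(yaw),np.sin(yaw)],[-np.sin(yaw),np.cos(yaw)]])
    if X is A: pts=ray("side",sz([(85,163),(160,153),(115,260),(187,247),(195,133),(307,118),(380,298),(250,325)]),.066)
    else: pts=ray("scene",cz([(343,118),(395,155),(255,185),(302,224),(433,167),(520,233),(343,377),(252,302)]),.066)
    print((pts-c)[:,:2]@M.T)
E
```

```text
[[ 0.4462  0.2992  0.066 ]
 [ 0.6845  0.309   0.066 ]
 [ 0.7044 -0.125   0.066 ]
 [ 0.4731 -0.1337  0.066 ]]
center [0.577  0.0874 0.066 ] len [np.float64(0.23847497951149282), np.float64(0.4344986908729114), np.float64(0.23144610175436614), np.float64(0.43368517849422955)]
yaw 0.0539675354487094
[[-0.0922  0.0921]
 [-0.0316  0.089 ]
 [-0.0874 -0.0145]
 [-0.0325 -0.0147]
 [ 0.001   0.105 ]
 [ 0.0948  0.1004]
 [ 0.0924 -0.0959]
 [-0.0051 -0.0975]]
[[ 0.445   0.3016  0.066 ]
 [ 0.6778  0.321   0.066 ]
 [ 0.7065 -0.1146  0.066 ]
 [ 0.4644 -0.1334  0.066 ]]
center [0.5734 0.0936 0.066 ] len [np.float64(0.23359022924830056), np.float64(0.4365484887856049), np.float64(0.2428127520621052), np.float64(0.4354140882057076)]
yaw 0.05528330280718695
[[-0.0893  0.0853]
 [-0.0299  0.0864]
 [-0.0864 -0.0182]
 [-0.0304 -0.0192]
 [ 0.0008  0.0991]
 [ 0.0958  0.0974]
 [ 0.0951 -0.0982]
 [-0.0016 -0.0998]]
```

```bash
cat >> h.py <<'E'
from workcell import sensors
def cmd(target):
    s=sensors.observe(); M=R.from_euler('xyz',s['tool_rot']).as_matrix()
    np.set_printoptions(precision=4,suppress=True)
    print(s['clock'],s['position'],s['force'],s['grip_width']);print(M)
    d=(np.array(target)-s['position'])@M*100
    print("d cm",d)
E
python3 -c "
from h import *
cmd([.517,.042,.2])"
```

```text
0.15 [0.2247 0.5829 0.2388] [0.3184 0.5431 0.4869] 0.08541193556717487
[[-0.0002  0.3596  0.9331]
 [-0.0009  0.9331 -0.3596]
 [-1.     -0.0009  0.0001]]
d cm [  3.9252 -39.9624  46.7278]
```

Call:
arm_command([
  {"dx": 0,"dy": -20,"dz": 23.4},
  {"dx": 0,"dy": -20,"dz": 23.4},
  {"dx": 0,"dy": -20,"dz": 23.4},
  {"dx": 0,"dy": -20,"dz": 23.4},
  {"dx": 0,"dy": -20,"dz": 23.4},
  {"dx": 0,"dy": -20,"dz": 23.4},
  {"dx": 0,"dy": -20,"dz": 23.4},
  {"dx": 0,"dy": -40,"dz": 46.7},
  {"dx": 0,"dy": -40,"dz": 46.7},
  {"dx": 0,"dy": -40,"dz": 46.7},
  {"dx": 0,"dy": -40,"dz": 46.7},
  {"dx": 0,"dy": -40,"dz": 46.7},
], grip=1, squeeze=40)

```text
validation failed for argument at $.co...
```

Call:
arm_command([
  {"dx": 0,"dy": -20,"dz": 23.4,"twist": 0},
  {"dx": 0,"dy": -20,"dz": 23.4,"twist": 0},
  {"dx": 0,"dy": -20,"dz": 23.4,"twist": 0},
  {"dx": 0,"dy": -20,"dz": 23.4,"twist": 0},
  {"dx": 0,"dy": -20,"dz": 23.4,"twist": 0},
  {"dx": 0,"dy": -20,"dz": 23.4,"twist": 0},
  {"dx": 0,"dy": -20,"dz": 23.4,"twist": 0},
  {"dx": 0,"dy": -40,"dz": 46.7,"twist": 0},
  {"dx": 0,"dy": -40,"dz": 46.7,"twist": 0},
  {"dx": 0,"dy": -40,"dz": 46.7,"twist": 0},
], grip=1, squeeze=40)

```text
clock: 0.98
position: [0.4231, 0.2145, 0.2392]
tool_rot: [-1.342, 1.57, -1.71]
force: [2.4, 0.8, 0.8]
grip_width: -0.0
```

```bash
python3 -c "
from h import *
cmd([.505,.042,.2])"
```

```text
0.9833 [0.4231 0.2145 0.2392] [2.3912 0.8414 0.7805] -3.4584791837829836e-05
[[-0.0001  0.3594  0.9332]
 [-0.0006  0.9332 -0.3594]
 [-1.     -0.0006  0.0001]]
d cm [  3.9347 -13.1517  13.8463]
```

Call:
arm_command([
  {"dx": 3.9,"dy": -13.1,"dz": 13.8,"twist": 0},
  {"dx": 3.9,"dy": -13.1,"dz": 13.8,"twist": 0},
  {"dx": 3.9,"dy": -13.1,"dz": 13.8,"twist": 0},
  {"dx": 3.9,"dy": -13.1,"dz": 13.8,"twist": 0},
  {"dx": 3.9,"dy": -13.1,"dz": 13.8,"twist": 0},
  {"dx": 3.9,"dy": -13.1,"dz": 13.8,"twist": 0},
  {"dx": 3.9,"dy": -13.1,"dz": 13.8,"twist": 0},
  {"dx": 3.9,"dy": -13.1,"dz": 13.8,"twist": 0},
])

```text
clock: 1.65
position: [0.5045, 0.0431, 0.2002]
tool_rot: [-2.165, 1.57, -2.533]
force: [-0.4, -0.0, 0.5]
grip_width: -0.0001
```

```bash
python3 - <<'E'
from h import *
import cv2
cmd([.517,.042,.12])
ci=imaging.camera_info("wrist")
im=imaging.grab_frame("wrist")[:,:,::-1].copy()
im=np.clip(im.astype(float)*1.6,0,255).astype(np.uint8)
c=np.array([.575,.0905,.066]);y=.0545
M=np.array([[np.cos(y),-np.sin(y),0],[np.sin(y),np.cos(y),0],[0,0,1]])
def box(x0,x1,y0,y1,z,col):
    P=c+np.array([(x0,y0,z),(x1,y0,z),(x1,y1,z),(x0,y1,z)])@M.T
    cv2.polylines(im,[proj("wrist",P,ci).astype(np.int32)],True,col,1)
cv2.imwrite("pics/wrist1raw.png",im)
box(-.12,.12,-.22,.22,0,(0,255,0))
box(-.089-.003,-.033+.003,-.089,.089,-.002,(0,255,255))
box(-.089,-.033,-.072,-.016,-.006,(0,0,255))
box(-.004,.096,-.1,.1,0,(255,255,0))
cv2.imwrite("pics/wrist1.png",im)
E
```

```text
1.65 [0.5045 0.0431 0.2002] [-0.3761 -0.0381  0.539 ] -0.00014657958530819214
[[-0.0006  0.3594  0.9332]
 [-0.0004  0.9332 -0.3594]
 [-1.     -0.0006 -0.0004]]
d cm [8.0222 0.3514 1.2081]
```

View pics/wrist1.png

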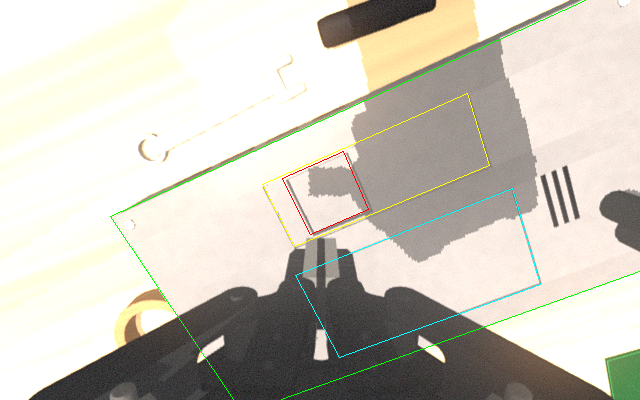

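View pics/wrist1raw.png

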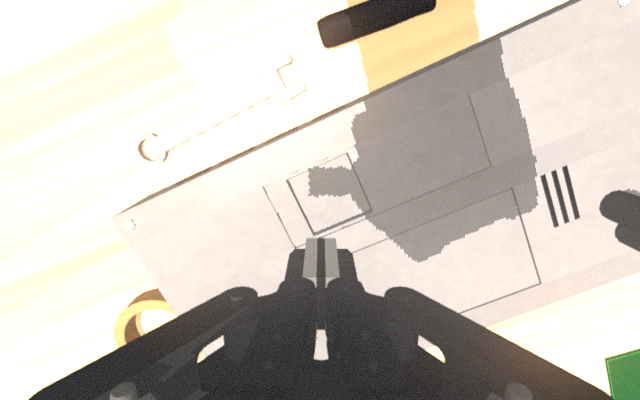

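The wrist view clearly shows the catch hole, with corners at about (288,180), (347,153), (371,209) and (314,234). That agrees with my predicted outline to about 3 px.

```bash
python3 - <<'E'
from h import *
P=ray("wrist",[(288,180),(347,153),(371,209),(314,234)],.064)
print(P,P.mean(0)); t=P.mean(0); t[2]=.09; cmd(t)
E
```

```text
[[0.49235217 0.01881016 0.064     ]
 [0.48863147 0.07239992 0.064     ]
 [0.54150571 0.07524999 0.064     ]
 [0.54561728 0.0212593  0.064     ]] [0.51702666 0.04692984 0.064     ]
1.7 [0.5045 0.0436 0.2004] [-0.037   0.1696  0.488 ] -3.8685140361200744e-05
[[-0.0003  0.3584  0.9336]
 [-0.0002  0.9336 -0.3584]
 [-1.     -0.0003 -0.0002]]
d cm [11.0394  0.7619  1.0528]
```

Call:
arm_command([
  {"dx": 4,"dy": 0.8,"dz": 1.05,"twist": 0},
  {"dx": 8,"dy": 0.8,"dz": 1.05,"twist": 0},
  {"dx": 11,"dy": 0.8,"dz": 1.05,"twist": 0},
  {"dx": 12,"dy": 0.8,"dz": 1.05,"twist": 0},
  {"dx": 12.3,"dy": 0.8,"dz": 1.05,"twist": 0},
  {"dx": 12.5,"dy": 0.8,"dz": 1.05,"twist": 0},
  {"dx": 12.5,"dy": 0.8,"dz": 1.05,"twist": 0},
])

```text
clock: 2.28
position: [0.5179, 0.0477, 0.0767]
tool_rot: [0.483, 1.569, 0.117]
force: [0.1, 0.7, -0.5]
grip_width: -0.0003
```

```bash
python3 -c "
from h import *
cmd([.517,.047,.070])"
```

```text
2.2833 [0.5179 0.0477 0.0767] [ 0.0576  0.7071 -0.5127] -0.0002797348301751717
[[ 0.0015  0.358   0.9337]
 [ 0.0002  0.9337 -0.358 ]
 [-1.      0.0007  0.0014]]
d cm [ 0.6741 -0.0987 -0.0559]
```

Tips are now at z 0.0687, above the panel (0.064) and the catch face (0.060). I'll go down slowly.

Call:
arm_command([
  {"dx": 0.2,"dy": 0,"dz": 0,"twist": 0},
  {"dx": 0.4,"dy": 0,"dz": 0,"twist": 0},
  {"dx": 0.6,"dy": 0,"dz": 0,"twist": 0},
  {"dx": 0.8,"dy": 0,"dz": 0,"twist": 0},
  {"dx": 0.9,"dy": 0,"dz": 0,"twist": 0},
  {"dx": 1.0,"dy": 0,"dz": 0,"twist": 0},
])

```text
clock: 2.78
position: [0.5179, 0.0477, 0.0668]
tool_rot: [0.527, 1.569, 0.161]
force: [-1.3, -1.3, 6.4]
grip_width: 0.0005
```

Call:
arm_command([
  {"dx": 0.1,"dy": 0,"dz": 0,"twist": 0},
  {"dx": 0.2,"dy": 0,"dz": 0,"twist": 0},
  {"dx": 0.3,"dy": 0,"dz": 0,"twist": 0},
  {"dx": 0.4,"dy": 0,"dz": 0,"twist": 0},
  {"dx": 0.45,"dy": 0,"dz": 0,"twist": 0},
  {"dx": 0.5,"dy": 0,"dz": 0,"twist": 0},
])

```text
clock: 3.28
position: [0.5179, 0.0477, 0.0619]
tool_rot: [0.556, 1.569, 0.19]
force: [-2.3, -0.5, 4.9]
grip_width: 0.0002
```

Call:
arm_command([
  {"dx": 0.05,"dy": 0,"dz": 0,"twist": 0},
  {"dx": 0.1,"dy": 0,"dz": 0,"twist": 0},
  {"dx": 0.15,"dy": 0,"dz": 0,"twist": 0},
  {"dx": 0.15,"dy": 0,"dz": 0,"twist": 0},
])

```text
clock: 3.62
position: [0.518, 0.0478, 0.061]
tool_rot: [0.643, 1.569, 0.277]
force: [-4.9, 0.4, 15.2]
grip_width: 0.0001
```

```bash
python3 - <<'E'
from h import *
import cv2
cmd([.517,.047,.06])
for n in("side","scene"):
    cv2.imwrite(f"pics/{n}2.png",np.clip(imaging.grab_frame(n)[:,:,::-1]*1.6,0,255).astype(np.uint8))
E
```

```text
3.6167 [0.518  0.0478 0.061 ] [-4.8522  0.4335 15.2034] 0.00011413884925980901
[[ 0.0018  0.3581  0.9337]
 [ 0.0005  0.9337 -0.3581]
 [-1.      0.0011  0.0015]]
d cm [ 0.0954 -0.1072 -0.0651]
```

View pics/side2.png

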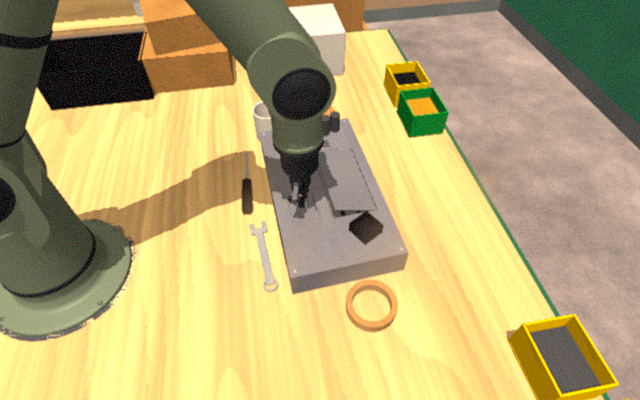

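View pics/scene2.png

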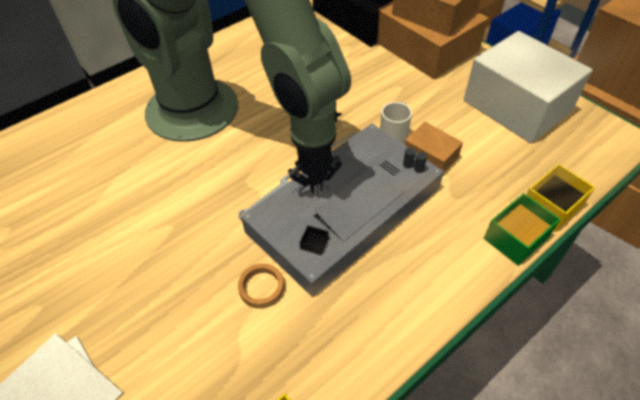

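The lid is up: its raised near edge shows at about (355,210) in the side view. The force rose to 15 N at the expected end-stop height. I'll press slightly more to be sure the catch is fully home, then retract straight up.

Call:
arm_command([
  {"dx": 0.05,"dy": 0,"dz": 0,"twist": 0},
  {"dx": 0.08,"dy": 0,"dz": 0,"twist": 0},
  {"dx": 0.08,"dy": 0,"dz": 0,"twist": 0},
])

```text
clock: 3.97
position: [0.518, 0.0477, 0.0609]
tool_rot: [0.734, 1.569, 0.368]
force: [-5.9, 1.3, 21.3]
grip_width: 0.0
```

It's on a hard stop: 0.1 mm of further travel for 6 N more. I'm retracting.

Call:
arm_command([
  {"dx": -0.5,"dy": 0,"dz": 0,"twist": 0},
  {"dx": -2,"dy": 0,"dz": 0,"twist": 0},
  {"dx": -5,"dy": 0,"dz": 0,"twist": 0},
  {"dx": -8,"dy": 0,"dz": 0,"twist": 0},
  {"dx": -11,"dy": 0,"dz": 0,"twist": 0},
  {"dx": -14,"dy": 0,"dz": 0,"twist": 0},
  {"dx": -17,"dy": 0,"dz": 0,"twist": 0},
  {"dx": -18,"dy": 5,"dz": -8,"twist": 0},
  {"dx": -18,"dy": 9,"dz": -10,"twist": 0},
  {"dx": -18,"dy": 9,"dz": -10,"twist": 0},
  {"dx": -18,"dy": 9,"dz": -10,"twist": 0},
  {"dx": -18,"dy": 9,"dz": -10,"twist": 0},
])

```text
clock: 4.97
position: [0.4552, 0.1709, 0.2412]
tool_rot: [1.148, 1.568, 0.787]
force: [0.2, -0.2, 0.5]
grip_width: 0.0003
```

```bash
python3 - <<'E'
from h import *
import cv2
cmd([.517,.047,.06]); print(sensors.observe()['qd'])
for n in("side","scene","wrist"):
    im=imaging.grab_frame(n)[:,:,::-1]*1.6
    im=np.clip(im,0,255).astype(np.uint8)
    if n=="side": im=cv2.resize(im[100:320,220:440],None,fx=2.7,fy=2.7,interpolation=2)
    cv2.imwrite(f"pics/{n}3.png",im)
E
```

```text
4.9667 [0.4552 0.1709 0.2412] [ 0.2227 -0.1843  0.4879] 0.00030954827316364864
[[ 0.0019  0.3536  0.9354]
 [ 0.0019  0.9354 -0.3536]
 [-1.      0.0025  0.0011]]
d cm [18.1059 -9.4462 10.1444]
[ 0.0592  0.0104  0.0471 -0.0011  0.0041 -0.0015  0.0609]
```

View pics/side3.png

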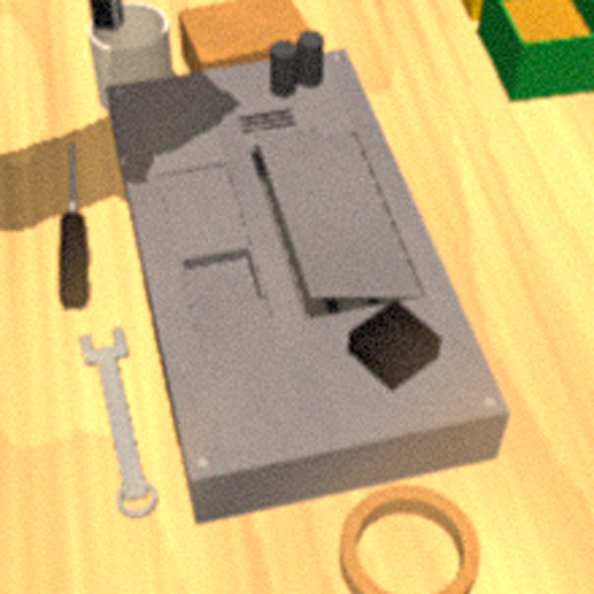

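View pics/wrist3.png

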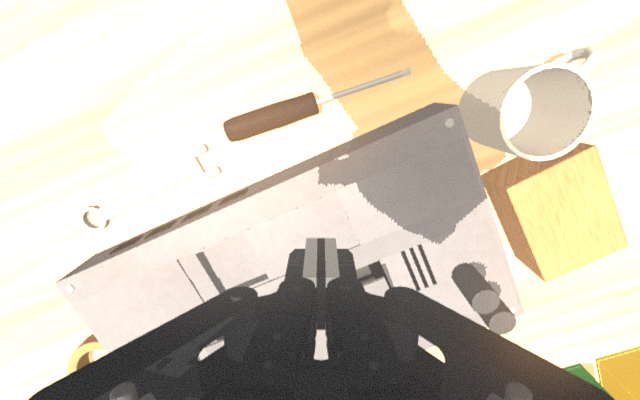

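```bash
python3 - <<'E'
from h import *
c=np.array([.576,.0895,.066]);y=.0545
M=np.array([[np.cos(y),-np.sin(y),0],[np.sin(y),np.cos(y),0],[0,0,1]])
for a in(0,.2,.24,.28,.32):
    P=c+np.array([(.096-.1*np.cos(a),s,.1*np.sin(a)) for s in(-.1,.1)])@M.T
    print(a,(proj("side",P)-[220,100])*2.7)
from workcell import order
order.job_done()
E
```

```text
0 [[306.40572779 319.72962883]
 [250.8292968  149.86922743]]
0.2 [[309.30033181 303.56822434]
 [252.50286404 133.24211396]]
0.24 [[310.48307237 300.21084721]
 [253.36498983 129.8276185 ]]
0.28 [[311.86784135 296.82449541]
 [254.40377042 126.39664452]]
0.32 [[313.4541573  293.41497292]
 [255.61889014 122.95513216]]
the job is handed in; nothing more can be done
```

The battery lid is up and the job is handed in. The catch was pressed home, and the hand is now clear of the unit.

- **Finding the catch:** I found the push plate by sight, in the scene, side and wrist views, instead of feeling along the whole panel. It is centred at about (0.517, 0.047) in world coordinates, roughly 45 mm to the right of the panel's middle. Touch confirmed it: the closed fingertips met about 6 N only below the panel's surface.
- **Pressing:** It resisted with about 5–6 N. At a tip height of 0.053 m, the depth expected for fully in, it came to a hard stop, where the force rose to 21 N with almost no further movement.
- **Retracting:** I then took the hand straight up and off to the side, to a TCP height of 0.24 m. The force reading there was close to zero.
- **Last checks:** The last pictures show the lid standing open. Its raised corner in the side view fits an angle of about 0.24–0.28 rad, read by eye. That is a little coarse, but it agrees with the expected 0.28. In these views the loose things all looked undisturbed, and nothing suggested the lid had been touched.

The whole run took about 5 s and no check failed.

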